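# Park the objective and hold the lens case open

## Robot

A 6-joint arm with a two-finger parallel gripper is mounted at the origin on the work surface. World frame = base frame: x ahead of the robot, y to its left, z up, the work surface at z = 0. Lengths are in m, angles in degrees, forces in N, time in s.
With the tool pointing down it reaches from about 0.25 to 0.725 m from the base axis. Payload 9.7 kg.
Tool frame: the origin (TCP) lies at the very end of the fingers, on their centre line; the grasp point (between the pads) lies 19 mm behind it (bot.hold_point_z is the distance from the TCP to the grasp point, in m); z points along the fingers, y is the line along which they close (so a half turn about z gives the same grasp; the last joint's range is limited). The gripper opens to 85 mm and grips with 20 to 120 N. Pads are 22 mm wide; open, the fingers measure 114 mm over their backs; the gripper's body (76 mm by 85 mm) begins 54 mm behind the grasp point. The pads swing forward as they close: fully open they stand 13 mm farther back than shut.
Start: joints at [74.828, 4.979, 10.078, 95.1, 0, 90], TCP at [0.144, 0.531, 0.231] pointing down, gripper open.
Joint ranges: [-179.16, 179.16], [-48.56, 103.87], [-65.8, 70.77], [-126.05, 130.52], [-82.76, 87.17], [-180, 180]. Speed limits (degrees/s): [127.2, 127.2, 147.25, 180, 180, 180].

## Interface

Orientations are given as [roll, pitch, yaw] about the fixed x, y, z axes, in that order (R = Rz(yaw) Ry(pitch) Rx(roll)).
In Python, from workcell import bot gives the robot as it stands.
- The arm moves only by the tool play_rows, never from a script. Its argument "targets" is a list of rows, each an object with "grip": the closure in counts, from 0 (fully open) to 255 (shut); "linear": the shift along the world's x, y, z in cm, a list of three; "delta_rot": the turn, a rotation vector about the world's x, y, z in rad, a list of three. A call has 1 to 10 rows; each row is the pose to reach, as a shift and turn from the pose commanded when the call began; what a row does not reach only later rows make up. A row lasts 1/10 s, in which the tool goes at most 50 mm and 8.59 degrees, less where a joint would pass 70% of its speed; a pose out of reach is approached as far as the arm can. A call with a gripper value outside its range is refused whole. The fingers move at their own pace and stop on an object; "force" is the grip in N (left out, the last holds). Time passes only in rows, so rows that repeat a pose let the fingers close. It gives the time, the measured TCP pose, the force, the opening and the grip force at its end, in the units of the state.
- bot.get_obs(): the state, without advancing time (a new reading comes with each control period).
- bot.camera(name): name is "scene" or "top" or "wrist"; returns a dict with "color" (384x512x3 uint8, red, green, blue), "range_z" (384x512 float32, m along the optical axis (not along the pixel's ray), 0 where there is no reading), "fov_y" (degrees; the focal length in pixels is half the picture's height over the tangent of half this angle, whatever the lens; pixels are square), "cx", "cy" (the principal point, pixels), "world_to_cam" (4x4, takes a point from world to camera coordinates). Camera axes: x right, y up, looking along -z (the intrinsics and any distortion apply to the point x, -y, -z); pixel columns grow to the right and rows downward; lengths in m; the calibration is good to about 2 mm. A picture is of the moment at which its call begins.
- bot.job_done(): hands the job in; it is judged then, once.
Trained networks look in a picture, given as the dict that the camera call returned (one of the last four; its "shot" number tells which), for a name from the list of things; names that differ only in an ending like _2 or _b are one class to them, and where a whole thing is asked for, a point or a joint stands for the part that bears it (a point fixed in the world has none). Each returns a list of dicts, best first, with "conf" (0 to 1); they miss things now and then, are a little off and sometimes report something else, mostly with a low value. They report only what shows in the picture. A call takes as long as a camera call. They do not tell look-alikes from the thing itself.
- bot.search_frame(picture, target): "box" ([left, top, right, bottom] in pixels, round what is visible of it).
- bot.trace(picture, target): "pixels" (384x512 bool, what is visible of it) and "box" ([left, top, right, bottom] in pixels, round what is visible of it).
- bot.pinpoint(picture, target): "pixel" ([column, row] in pixels: a listed point, or the origin of a listed thing).
The state is a dict: "time": time; "q": joint angles; "qd": joint speeds; "joint_efforts": joint torques, N m; "ee_pos": TCP position; "tcp_rot": TCP orientation; "wrist_force": force on the tool from outside, world axes, zero at the start; "torque": the same for the moment, N m; "opening": finger opening in m; "grasp_force": force on a finger pad.
Only numpy, scipy, OpenCV 4.12 (cv2) and the standard library are available. Lean on these libraries where they do the work, as an engineer would, in place of code of your own. Each camera call takes 0.05 s, during which the arm holds its last target. There are 200 camera calls.

## Task

Get the lens case ready for your colleague across the bench, who will put the loose microscope objective (yellow band) away with both hands. With the case still shut, pick up the objective, keep it upright and set it down, not drop it, inside the blue ring of the white pad; let go of it. Then lift the case's sprung lid with the gripper to about 50 degrees from shut and finish holding it still there, because it would snap shut if let go; leave the cleaner bottle, the blue tissue booklet and the orange slide box where they are.

Things in the scene. Friction and masses are not known exactly. Their poses are not given: they have to be found in the camera images.
- objective: loose steel microscope objective with a yellow band, standing upright nose up, 0.14 to 0.24 kg; round, straight barrel 34 mm in diameter from 9 to 42 mm above its underside, tapering to 16 mm at the top, 62 mm high. Origin: centre of its underside; z up along the barrel.
- pad: fixed round white pad, 90 mm in diameter and 3 mm thick, with a flat blue ring on top (inner diameter 68 mm). Origin: centre of its underside on the bench; the upper face is 3 mm higher.
- case: aluminium lens case fixed to the bench, 160 mm (its x) by 220 mm (its y) by 75 mm high without lid; origin: centre of its underside. The lid is hinged along the upper edge on its -x side (the robot's side), so it opens towards the robot; the opening faces its +x.
- lid_hinge (a point): middle of the lid's hinge axis, 80 mm to -x of the case's origin and 75.5 mm above the bench; the hinge axis runs along the case's y. Axes turn with the lid: x from the hinge to the lid's free edge, z the lid's upper normal.
- lid_handle (a point): middle of the round black bar of the lid's handle: bar 10 mm thick, 100 mm long along y between two posts of the same thickness, 130 mm from the hinge along the lid's x and 50 mm above the lid's underside (lid 10 mm thick, so 35 mm of free space under the bar). Axes turn with the lid; shut, the bar lies 125.5 mm above the bench.
- lid (a joint): opening angle of the lid in rad: 0 shut (lid level), growing as its free edge rises, up to 1.75. It weighs 0.24 to 0.39 kg and a spring pulls it shut at every angle: it takes about 3 to 4 N at the handle to lift and falls shut when let go. 50 degrees is 0.873 rad.
- cleaner: bystander: amber bottle with black cap, 42 mm in diameter, 95 mm high, upright; origin: centre of its underside.
- tissues: bystander: blue booklet of lens tissues, 95 (x) by 68 (y) by 12 mm; origin: centre of its underside.
- slidebox: bystander: orange slide box, 50 (x) by 90 (y) by 30 mm; origin: centre of its underside.
There are look-alikes about, which are no part of the job. Of the things that look like the pad, the smallest one is meant.

How it is judged:
By the outcome, as a careful person would: the job done as asked, in the order asked, and still so for the second after the job is handed in, while the arm keeps its last pose, push and grip.
It also fails if it takes over 53 s, if anything falls off the work surface, if the arm or the gripper's body presses on something with over 40 N, if the wrist force passes 120 N, or if a joint passes its speed limit or range.

## Working session

There is one attempt and no reset: what is moved stays moved. The work goes in short steps, Python scripts to look and compute and a tool call to move; the robot and the scene stay as the last step left them, time stands still between calls to the robot, and variables do not carry over. Pictures are saved under pics/ and viewed, at most 10 in all, crops included, and the job is handed in when it is done.

Besides the shell and the picture viewer there is one more tool, called after "Request:" as name([rows], argument=value, ...), one row to a line, values as JSON. play_rows: Moves the arm, as the interface text tells. Its arguments: {"type":"object","properties":{"targets":{"type":"array","items":{"type":"object","properties":{"grip":{"type":"number"},"linear":{"type":"array","items":{"type":"number"}},"delta_rot":{"type":"array","items":{"type":"number"}}}}},"force":{"type":"number"}},"required":["targets"]}

```bash
ls; mkdir -p pics; cat > h.py <<'E'
import numpy as np, cv2
from workcell import bot
def save(p,n): cv2.imwrite(f"pics/{n}.png",cv2.cvtColor(p["color"],cv2.COLOR_RGB2BGR))
def world(p,u,v,z=None):
    """pixel -> world by depth (z None) or on plane z"""
    f=192/np.tan(np.radians(p["fov_y"])/2); T=np.linalg.inv(p["world_to_cam"])
    d=T[:3,:3]@np.array([(u-p["cx"])/f,-(v-p["cy"])/f,-1.]); o=T[:3,3]
    s=p["range_z"][int(round(v)),int(round(u))] if z is None else (z-o[2])/d[2]
    return o+s*d
E
cat > a.py <<'E'
from h import *
for n in ("scene","top"):
    p=bot.camera(n); save(p,n); print(n,[k for k in p if k not in("color","range_z")])
    for t in ("objective","pad","case","cleaner","tissues","slidebox"):
        for d in bot.search_frame(p,t): print(t,round(d["conf"],2),np.round(d["box"]))
    for t in ("objective","pad","lid_hinge","lid_handle","case"):
        for d in bot.pinpoint(p,t):
            u,v=d["pixel"]; print("pt",t,round(d["conf"],2),np.round([u,v]),np.round(world(p,u,v),3), np.round(world(p,u,v,{"objective":0.,"pad":0.,"case":0,"lid_hinge":.0755,"lid_handle":.1255}[t]),3))
o=bot.get_obs(); print(o["ee_pos"],o["tcp_rot"],o["opening"],o["time"])
E
python3 a.py
```

```text
pics
scene ['fov_y', 'cx', 'cy', 'world_to_cam', 'shot']
objective 0.67 [122. 234. 140. 250.]
pad 0.97 [114. 189. 154. 218.]
pad 0.7 [187. 171. 228. 197.]
pad 0.61 [174. 214. 208. 236.]
case 0.96 [241. 146. 336. 228.]
cleaner 0.7 [234. 272. 256. 300.]
tissues 0.73 [154. 301. 191. 349.]
slidebox 0.79 [323. 140. 349. 161.]
pt objective 0.8 [134. 249.] [ 0.441 -0.284  0.005] [ 0.437 -0.284  0.   ]
pt pad 0.77 [207. 185.] [ 0.35  -0.014  0.004] [ 0.347 -0.013  0.   ]
pt pad 0.74 [138. 202.] [ 0.292 -0.214  0.001] [ 0.291 -0.214  0.   ]
pt pad 0.63 [191. 226.] [ 0.461 -0.127  0.003] [ 0.459 -0.126  0.   ]
pt lid_hinge 0.97 [271. 162.] [0.449 0.156 0.085] [0.441 0.162 0.076]
pt lid_handle 0.73 [299. 174.] [0.563 0.159 0.129] [0.561 0.161 0.126]
pt case 0.72 [288. 190.] [0.563 0.127 0.085] [ 0.507  0.179 -0.   ]
top ['fov_y', 'cx', 'cy', 'world_to_cam', 'shot']
objective 0.44 [354. 217. 374. 232.]
objective 0.27 [155. 151. 244. 221.]
pad 0.96 [320. 252. 366. 298.]
pad 0.88 [244. 233. 286. 276.]
case 0.75 [157. 157. 244. 222.]
cleaner 0.69 [296. 115. 311. 136.]
tissues 0.81 [347. 123. 381. 157.]
slidebox 0.71 [ 90. 198. 130. 217.]
pt objective 0.6 [363. 225.] [ 0.419 -0.27   0.048] [ 0.425 -0.283  0.   ]
pt pad 0.8 [339. 275.] [ 0.287 -0.21   0.007] [ 0.287 -0.212  0.   ]
pt pad 0.75 [306. 214.] [ 0.452 -0.124  0.006] [ 0.453 -0.125  0.   ]
pt pad 0.63 [265. 252.] [ 0.349 -0.009  0.006] [ 0.35 -0.01  0.  ]
pt pad 0.2 [361. 227.] [ 0.417 -0.272  0.023] [ 0.42  -0.278  0.   ]
pt lid_hinge 0.82 [201. 220.] [0.433 0.161 0.049] [0.429 0.159 0.075]
pt lid_handle 0.75 [202. 168.] [0.564 0.158 0.089] [0.555 0.155 0.125]
pt case 0.88 [205. 196.] [0.489 0.148 0.086] [0.505 0.155 0.   ]
[0.14395807 0.5308206  0.23125223] [-1.79997090e+02 -1.73634584e-04  1.64828450e+02] 0.0852884763635946 1.2
```

View pics/scene.png

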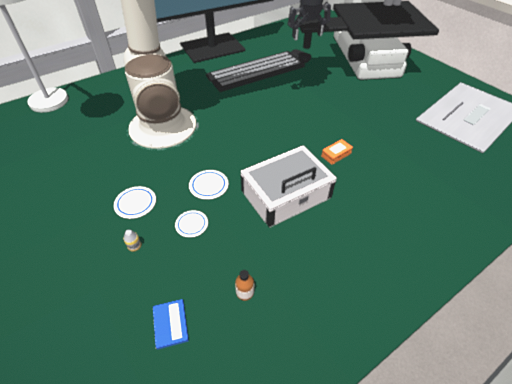

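View pics/top.png

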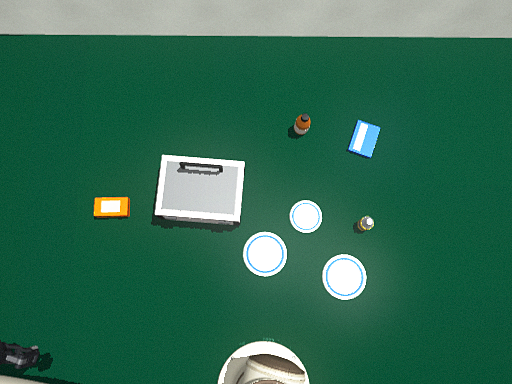

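Candidates (top view): objective at (363,225), unlike the cleaner bottle at (302,125). Pads are at (344,277) and (265,254), both ~44 px wide, and (306,216), ~33 px, the smallest and so the one meant. I'll move over the objective and check the choice from the wrist camera.

Request:
play_rows([
  {"grip":0,"linear":[2.9,-8.2,0],"delta_rot":[0,0,-0.13]},
  {"grip":0,"linear":[5.8,-16.4,0],"delta_rot":[0,0,-0.26]},
  {"grip":0,"linear":[8.7,-24.6,0],"delta_rot":[0,0,-0.39]},
  {"grip":0,"linear":[11.6,-32.8,0],"delta_rot":[0,0,-0.52]},
  {"grip":0,"linear":[14.5,-41,0],"delta_rot":[0,0,-0.65]},
  {"grip":0,"linear":[17.4,-49.2,0],"delta_rot":[0,0,-0.78]},
  {"grip":0,"linear":[20.3,-57.4,0],"delta_rot":[0,0,-0.91]},
  {"grip":0,"linear":[23.2,-65.6,0],"delta_rot":[0,0,-1.04]},
  {"grip":0,"linear":[26.1,-73.8,0],"delta_rot":[0,0,-1.17]},
  {"grip":0,"linear":[28.6,-81,0],"delta_rot":[0,0,-1.306]},
])

```text
time: 2.2
ee_pos: [0.3101, 0.0595, 0.2317]
tcp_rot: [179.9, -0.0, 89.9]
wrist_force: [1.7, 0.5, -0.0]
opening: 0.0855
grasp_force: 0.0
```

```bash
python3 -c "
from workcell import bot
o=bot.get_obs(); print(o['ee_pos'],o['tcp_rot'],o['q'],o['time'])"
```

```text
[0.31014725 0.05945548 0.23167917] [ 1.79903062e+02 -2.17244199e-02  8.98886852e+01] [ 1.08493780e+01 -2.68128570e+01 -1.67668130e+01  9.99467438e+01
  2.89674748e-03  1.00960714e+02] 2.2
```

Request:
play_rows([
  {"grip":0,"linear":[11.5,-34,0]},
  {"grip":0,"linear":[11.5,-34,0]},
  {"grip":0,"linear":[11.5,-34,0]},
  {"grip":0,"linear":[11.5,-34,0]},
  {"grip":0,"linear":[11.5,-34,0]},
  {"grip":0,"linear":[11.5,-34,0]},
  {"grip":0,"linear":[11.5,-34,0]},
  {"grip":0,"linear":[11.5,-34,0]},
  {"grip":0,"linear":[11.5,-34,0]},
  {"grip":0,"linear":[11.5,-34,0]},
])

```text
validation failed for argument at $.ta...
```

```bash
cat > b.py <<'E'
from h import *; import sys
p=bot.camera("wrist"); save(p,sys.argv[1])
for t in ("objective","pad"):
    for d in bot.pinpoint(p,t):
        u,v=d["pixel"]; print(t,round(d["conf"],2),np.round([u,v]),np.round(world(p,u,v),3),np.round(world(p,u,v,0),3))
    for d in bot.trace(p,t):
        v,u=np.nonzero(d["pixels"]); P=np.array([world(p,a,b) for a,b in zip(u,v)]); hi=P[P[:,2]>np.percentile(P[:,2],98)-.006]
        print(" mask",t,round(d["conf"],2),d["box"],"top centre",hi.mean(0).round(4),"min",P.min(0).round(3),"max",P.max(0).round(3))
o=bot.get_obs(); print(o['ee_pos'],o['tcp_rot'],o['q'],o['time'])
print("cam",np.linalg.inv(p["world_to_cam"])[:3].round(3))
E
python3 b.py w1
```

```text
pad 0.77 [241. 339.] [0.305 0.071 0.311] [ 0.285 -0.219  0.   ]
pad 0.58 [353. 285.] [0.352 0.056 0.265] [ 0.455 -0.122  0.   ]
 mask pad 0.98 [241.0, 166.8, 328.7, 250.7] top centre [ 0.3458 -0.0032  0.0058] min [ 0.287 -0.066 -0.001] max [0.405 0.13  0.375]
 mask pad 0.89 [208.9, 309.1, 274.4, 327.2] top centre [ 0.2888 -0.1739  0.0084] min [ 0.238 -0.195  0.   ] max [0.335 0.13  0.375]
 mask pad 0.63 [319.5, 261.4, 357.2, 315.2] top centre [0.347  0.0606 0.2658] min [ 0.309 -0.169 -0.001] max [0.462 0.13  0.375]
[0.3100671  0.06118946 0.23137572] [ 1.79991951e+02 -1.95231732e-02  9.01170052e+01] [ 1.11475669e+01 -2.66997121e+01 -1.67304563e+01  9.99576198e+01
  1.76224081e-02  1.01030565e+02] 2.45
cam [[ 1.     0.002 -0.002  0.309]
 [-0.001  0.961  0.276  0.13 ]
 [ 0.002 -0.276  0.961  0.375]]
```

View pics/w1.png

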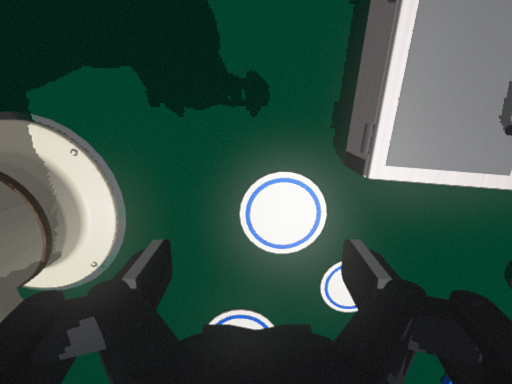

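Wrist view: a large pad at (283,212), the small one at (340,288) partly behind a finger, the case upper right. Next I stop short so the objective is mid-picture.

Request:
play_rows([
  {"grip":0,"linear":[4,-9,0],"delta_rot":[0,0,0]},
  {"grip":0,"linear":[11.5,-27,0],"delta_rot":[0,0,0]},
  {"grip":0,"linear":[11.5,-27,0],"delta_rot":[0,0,0]},
  {"grip":0,"linear":[11.5,-27,0],"delta_rot":[0,0,0]},
  {"grip":0,"linear":[11.5,-27,0],"delta_rot":[0,0,0]},
  {"grip":0,"linear":[11.5,-27,0],"delta_rot":[0,0,0]},
  {"grip":0,"linear":[11.5,-27,0],"delta_rot":[0,0,0]},
  {"grip":0,"linear":[11.5,-27,0],"delta_rot":[0,0,0]},
  {"grip":0,"linear":[11.5,-27,0],"delta_rot":[0,0,0]},
])

```text
time: 3.35
ee_pos: [0.4255, -0.2065, 0.2314]
tcp_rot: [-180.0, -0.0, 90.4]
wrist_force: [-0.4, 0.5, 0.7]
opening: 0.0856
grasp_force: 0.0
```

```bash
python3 b.py w2; python3 -c "
import cv2; i=cv2.imread('pics/w2.png'); cv2.imwrite('pics/w2c.png',cv2.resize(i[100:330,100:420],None,fx=2,fy=2))"
```

```text
objective 0.57 [255. 217.] [ 0.423 -0.263  0.04 ] [ 0.423 -0.278  0.   ]
 mask objective 0.68 [242.1, 207.5, 271.2, 245.7] top centre [ 0.4265 -0.2742  0.0698] min [ 0.408 -0.318 -0.001] max [ 0.447 -0.136  0.375]
pad 0.82 [148. 173.] [ 0.283 -0.216  0.006] [ 0.281 -0.217  0.   ]
pad 0.7 [276. 102.] [ 0.448 -0.125  0.004] [ 0.448 -0.125  0.   ]
 mask pad 0.87 [133.7, 0.0, 238.3, 47.7] top centre [ 0.3468 -0.0375  0.0066] min [ 0.286 -0.136 -0.   ] max [ 0.424 -0.016  0.375]
 mask pad 0.77 [241.0, 62.0, 314.9, 135.5] top centre [ 0.4488 -0.1202  0.0051] min [ 0.405 -0.166 -0.001] max [ 0.496 -0.076  0.375]
 mask pad 0.73 [105.0, 129.0, 193.9, 217.8] top centre [ 0.2852 -0.2177  0.0059] min [ 0.222 -0.281 -0.001] max [ 0.424 -0.136  0.375]
 mask pad 0.39 [391.3, 196.0, 480.6, 262.9] top centre [ 0.6699 -0.2903  0.014 ] min [ 0.424 -0.342 -0.001] max [ 0.737 -0.136  0.375]
[ 0.42513598 -0.20771503  0.23178422] [1.79947872e+02 2.26326033e-02 9.02626515e+01] [-2.60411296e+01 -5.55343268e+00 -3.55197000e-01  9.51414755e+01
  2.81055303e-03  6.36962100e+01] 3.6
cam [[ 1.    -0.007 -0.002  0.424]
 [ 0.007  0.961  0.276 -0.136]
 [ 0.    -0.276  0.961  0.375]]
```

View pics/w2c.png

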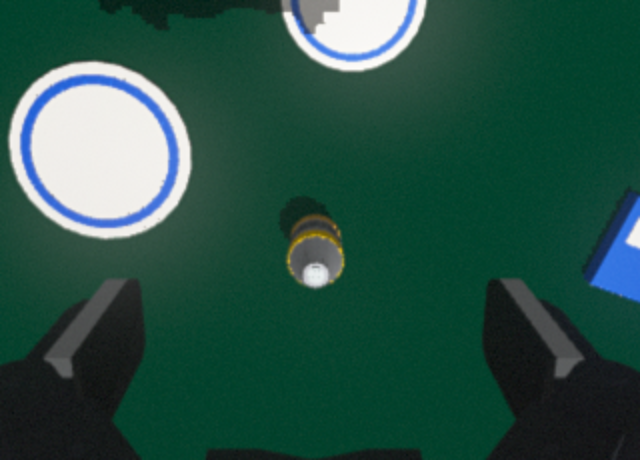

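The crop shows the objective upright with its yellow band; nose at full-picture pixel (257,237), base near (256,212). Tissues at right, clear of it.

```bash
cat > c.py <<'E'
from h import *
p=bot.camera("wrist")
print("nose",world(p,257.5,237,.062).round(4),"rim",world(p,257.5,229.5,.042).round(4))
d=[x for x in bot.trace(p,"objective")][0]; print(d["box"]); b=d["box"]
c=p["color"].astype(int); m=((c.min(2)>150)).astype(np.uint8); hsv=cv2.cvtColor(p["color"],cv2.COLOR_RGB2HSV)
blue=cv2.inRange(hsv,(100,80,80),(130,255,255)); m|=(blue>0); m[:,330:]=0
for t in cv2.findContours(m,cv2.RETR_EXTERNAL,cv2.CHAIN_APPROX_NONE)[0]:
    if cv2.contourArea(t)>800:
        P=np.array([world(p,a,b,.003)[:2] for a,b in t[:,0]]); print("pad",cv2.boundingRect(t),[np.round(x,4) for x in cv2.minEnclosingCircle(P.astype(np.float32))],cv2.fitEllipse((P*1000).astype(np.float32)))
E
python3 c.py
```

```text
nose [ 0.4262 -0.2814  0.062 ] rim [ 0.4263 -0.2804  0.042 ]
[242.4, 204.9, 271.1, 244.1]
pad (105, 130, 91, 89) [array([ 0.2838, -0.2209]), np.float64(0.06)] ((283.8122863769531, -220.772216796875), (118.07665252685547, 118.40291595458984), 98.06098175048828)
pad (241, 58, 72, 76) [array([ 0.4488, -0.121 ]), np.float64(0.045)] ((450.1304016113281, -121.2646484375), (84.85664367675781, 89.45867919921875), 165.01136779785156)
pad (142, 0, 98, 40) [array([ 0.3492, -0.0176]), np.float64(0.0549)] ((347.64666748046875, -29.587665557861328), (49.65056228637695, 97.88054656982422), 89.41100311279297)
```

Request:
play_rows([
  {"grip":0,"linear":[0.1,-4,-1],"delta_rot":[0,0,0]},
  {"grip":0,"linear":[0.1,-7.3,-4],"delta_rot":[0,0,0]},
  {"grip":0,"linear":[0.1,-7.3,-8],"delta_rot":[0,0,0]},
  {"grip":0,"linear":[0.1,-7.3,-12],"delta_rot":[0,0,0]},
  {"grip":0,"linear":[0.1,-7.3,-15],"delta_rot":[0,0,0]},
  {"grip":0,"linear":[0.1,-7.3,-18],"delta_rot":[0,0,0]},
  {"grip":0,"linear":[0.1,-7.3,-20],"delta_rot":[0,0,0]},
  {"grip":0,"linear":[0.1,-7.3,-21.5],"delta_rot":[0,0,0]},
  {"grip":0,"linear":[0.1,-7.3,-22.3],"delta_rot":[0,0,0]},
  {"grip":0,"linear":[0.1,-7.3,-22.3],"delta_rot":[0,0,0]},
])

```text
time: 4.7
ee_pos: [0.4258, -0.2814, 0.0078]
tcp_rot: [-180.0, -0.0, 90.2]
wrist_force: [-0.5, 0.2, 0.5]
opening: 0.0854
grasp_force: 0.0
```

Request:
play_rows([
  {"grip":60,"linear":[0,0,0],"delta_rot":[0,0,0]},
  {"grip":100,"linear":[0,0,0],"delta_rot":[0,0,0]},
  {"grip":140,"linear":[0,0,0],"delta_rot":[0,0,0]},
  {"grip":255,"linear":[0,0,0],"delta_rot":[0,0,0]},
  {"grip":255,"linear":[0,0,0],"delta_rot":[0,0,0]},
  {"grip":255,"linear":[0,0,0],"delta_rot":[0,0,0]},
  {"grip":255,"linear":[0,0,0],"delta_rot":[0,0,0]},
  {"grip":255,"linear":[0,0,0],"delta_rot":[0,0,0]},
], force=40)

```text
time: 5.5
ee_pos: [0.4265, -0.2819, 0.0092]
tcp_rot: [179.9, 0.0, 90.2]
wrist_force: [-2.3, 0.9, 6.2]
opening: 0.0327
grasp_force: 39.9
```

Request:
play_rows([
  {"grip":255,"linear":[0,0,0.7],"delta_rot":[0,0,0]},
  {"grip":255,"linear":[0,0,2],"delta_rot":[0,0,0]},
  {"grip":255,"linear":[0,0,4],"delta_rot":[0,0,0]},
  {"grip":255,"linear":[0,0,6],"delta_rot":[0,0,0]},
  {"grip":255,"linear":[0,0,8],"delta_rot":[0,0,0]},
  {"grip":255,"linear":[0,0,8],"delta_rot":[0,0,0]},
  {"grip":255,"linear":[0,0,8],"delta_rot":[0,0,0]},
])

```text
time: 6.2
ee_pos: [0.4262, -0.2817, 0.0884]
tcp_rot: [180.0, 0.0, 90.2]
wrist_force: [-0.4, -0.7, -2.9]
opening: 0.0328
grasp_force: 40.0
```

```bash
python3 b.py w3
```

```text
objective 0.92 [253. 234.] [ 0.424 -0.263  0.116] [ 0.423 -0.315  0.   ]
 mask objective 0.93 [216.6, 209.1, 292.6, 327.0] top centre [ 0.4254 -0.2764  0.1421] min [ 0.394 -0.409 -0.001] max [ 0.457 -0.211  0.232]
pad 0.61 [ 78. 120.] [ 0.288 -0.219  0.005] [ 0.285 -0.219  0.   ]
pad 0.48 [255. 236.] [ 0.425 -0.263  0.118] [ 0.425 -0.317 -0.   ]
 mask pad 0.8 [234.0, 1.9, 349.3, 49.2] top centre [ 0.4485 -0.149   0.0044] min [ 0.408 -0.211 -0.   ] max [ 0.491 -0.137  0.232]
 mask pad 0.8 [1.5, 36.3, 155.1, 195.0] top centre [ 0.286  -0.2171  0.0054] min [ 0.222 -0.28  -0.001] max [ 0.425 -0.16   0.232]
[ 0.42561865 -0.28135414  0.08728299] [-1.79921830e+02 -5.28791382e-02  9.01692220e+01] [-3.34670023e+01 -7.16143285e-01 -1.17083525e+01  7.91021635e+01
  7.25901835e-04  5.63637391e+01] 6.45
cam [[ 1.    -0.003 -0.002  0.425]
 [ 0.003  0.961  0.277 -0.211]
 [ 0.001 -0.277  0.961  0.232]]
```

View pics/w3.png

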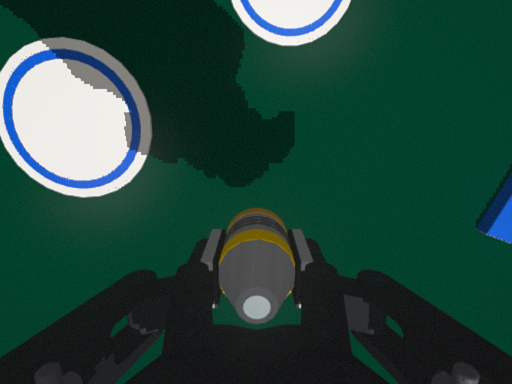

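Held upright between the pads (256,265). Carrying it to the small pad.

Request:
play_rows([
  {"grip":255,"linear":[0.5,3,0],"delta_rot":[0,0,0]},
  {"grip":255,"linear":[1,7,0],"delta_rot":[0,0,0]},
  {"grip":255,"linear":[1.7,11,0],"delta_rot":[0,0,0]},
  {"grip":255,"linear":[2.2,14.5,0],"delta_rot":[0,0,0]},
  {"grip":255,"linear":[2.4,15.9,-1],"delta_rot":[0,0,0]},
  {"grip":255,"linear":[2.4,15.9,-3],"delta_rot":[0,0,0]},
  {"grip":255,"linear":[2.4,15.9,-5],"delta_rot":[0,0,0]},
  {"grip":255,"linear":[2.4,15.9,-6],"delta_rot":[0,0,0]},
  {"grip":255,"linear":[2.4,15.9,-6.5],"delta_rot":[0,0,0]},
  {"grip":255,"linear":[2.4,15.9,-6.5],"delta_rot":[0,0,0]},
])

```text
time: 7.45
ee_pos: [0.4497, -0.1229, 0.0228]
tcp_rot: [-179.9, -0.0, 90.1]
wrist_force: [-0.0, 0.5, -1.8]
opening: 0.0329
grasp_force: 40.1
```

Request:
play_rows([
  {"grip":255,"linear":[0,0,-0.3],"delta_rot":[0,0,0]},
  {"grip":255,"linear":[0,0,-0.6],"delta_rot":[0,0,0]},
  {"grip":255,"linear":[0,0,-0.8],"delta_rot":[0,0,0]},
  {"grip":255,"linear":[0,0,-0.9],"delta_rot":[0,0,0]},
  {"grip":255,"linear":[0,0,-1.0],"delta_rot":[0,0,0]},
  {"grip":255,"linear":[0,0,-1.0],"delta_rot":[0,0,0]},
  {"grip":255,"linear":[0,0,-1.0],"delta_rot":[0,0,0]},
])

```text
time: 8.15
ee_pos: [0.4501, -0.1227, 0.0133]
tcp_rot: [180.0, 0.0, 90.2]
wrist_force: [-0.2, 0.8, -2.1]
opening: 0.0325
grasp_force: 40.1
```

Not touching yet; lower gently.

Request:
play_rows([
  {"grip":255,"linear":[0,0,-0.05],"delta_rot":[0,0,0]},
  {"grip":255,"linear":[0,0,-0.1],"delta_rot":[0,0,0]},
  {"grip":255,"linear":[0,0,-0.1],"delta_rot":[0,0,0]},
  {"grip":255,"linear":[0,0,-0.1],"delta_rot":[0,0,0]},
])

```text
time: 8.55
ee_pos: [0.4501, -0.1226, 0.0123]
tcp_rot: [-180.0, -0.0, 90.2]
wrist_force: [0.3, -0.4, -2.2]
opening: 0.0334
grasp_force: 40.1
```

Request:
play_rows([
  {"grip":255,"linear":[0,0,-0.05],"delta_rot":[0,0,0]},
  {"grip":255,"linear":[0,0,-0.1],"delta_rot":[0,0,0]},
  {"grip":255,"linear":[0,0,-0.1],"delta_rot":[0,0,0]},
  {"grip":255,"linear":[0,0,-0.1],"delta_rot":[0,0,0]},
])

```text
time: 8.95
ee_pos: [0.4501, -0.1227, 0.0122]
tcp_rot: [180.0, 0.0, 90.2]
wrist_force: [-4.5, 1.1, 7.9]
opening: 0.0331
grasp_force: 41.0
```

Request:
play_rows([
  {"grip":255,"linear":[0,0,0.05],"delta_rot":[0,0,0]},
  {"grip":90,"linear":[0,0,0.05],"delta_rot":[0,0,0]},
  {"grip":60,"linear":[0,0,0.05],"delta_rot":[0,0,0]},
  {"grip":0,"linear":[0,0,0.05],"delta_rot":[0,0,0]},
  {"grip":0,"linear":[0,0,0.05],"delta_rot":[0,0,0]},
  {"grip":0,"linear":[0,0,0.05],"delta_rot":[0,0,0]},
  {"grip":0,"linear":[0,0,0.05],"delta_rot":[0,0,0]},
])

```text
time: 9.65
ee_pos: [0.4501, -0.1226, 0.0117]
tcp_rot: [-180.0, 0.0, 90.2]
wrist_force: [0.0, -0.2, -0.7]
opening: 0.0853
grasp_force: 0.0
```

Request:
play_rows([
  {"grip":0,"linear":[0,0,2],"delta_rot":[0,0,0]},
  {"grip":0,"linear":[0,0,5],"delta_rot":[0,0,0]},
  {"grip":0,"linear":[0,0,9],"delta_rot":[0,0,0]},
  {"grip":0,"linear":[0,0,13],"delta_rot":[0,0,0]},
  {"grip":0,"linear":[0,0,17],"delta_rot":[0,0,0]},
  {"grip":0,"linear":[0,4,21],"delta_rot":[0,0,0]},
  {"grip":0,"linear":[0,7,22],"delta_rot":[0,0,0]},
  {"grip":0,"linear":[0,7,22],"delta_rot":[0,0,0]},
])

```text
time: 10.45
ee_pos: [0.4509, -0.0502, 0.2346]
tcp_rot: [179.7, -0.0, 90.3]
wrist_force: [0.1, -0.1, 0.1]
opening: 0.0853
grasp_force: 0.0
```

```bash
python3 b.py w4
```

```text
objective 0.66 [253. 215.] [ 0.447 -0.104  0.044] [ 0.447 -0.12   0.   ]
 mask objective 0.82 [241.1, 204.0, 269.4, 241.4] top centre [ 0.4494 -0.1174  0.0684] min [ 0.431 -0.156  0.003] max [0.467 0.021 0.378]
 mask objective 0.51 [224.6, 0.8, 416.1, 86.1] top centre [0.5085 0.086  0.0876] min [ 0.412  0.021 -0.002] max [0.629 0.143 0.378]
pad 0.73 [176. 129.] [ 0.349 -0.003  0.005] [ 0.348 -0.003  0.   ]
pad 0.63 [254. 216.] [ 0.448 -0.104  0.046] [ 0.448 -0.121  0.   ]
 mask pad 0.92 [128.3, 83.2, 226.6, 177.4] top centre [ 0.3469 -0.0041  0.0065] min [ 0.287 -0.066 -0.001] max [0.449 0.052 0.378]
 mask pad 0.71 [100.0, 240.6, 184.2, 310.3] top centre [ 0.2916 -0.2053  0.0094] min [ 0.224 -0.274 -0.001] max [0.449 0.021 0.378]
 mask pad 0.61 [223.1, 184.1, 285.3, 246.9] top centre [ 0.4488 -0.1146  0.0051] min [ 0.405 -0.167 -0.001] max [0.493 0.021 0.378]
[ 0.44978568 -0.05323553  0.23086209] [-1.79916790e+02 -1.80361005e-04  9.01303778e+01] [-6.74383181e+00 -8.16022724e+00 -2.81025313e+00  9.54326080e+01
 -9.78038511e-03  8.31257973e+01] 10.7
cam [[ 1.    -0.005 -0.006  0.449]
 [ 0.006  0.961  0.276  0.021]
 [ 0.005 -0.276  0.961  0.378]]
```

View pics/w4.png

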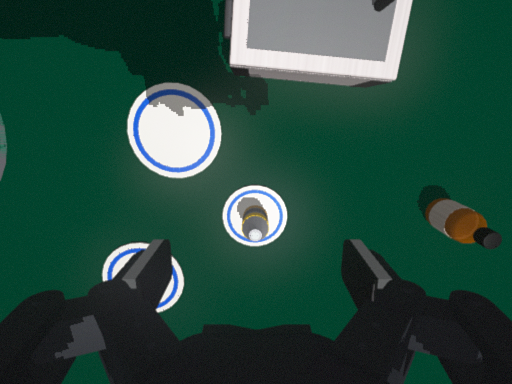

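The objective stands upright centred in the small pad's ring (254,216). Now the handle.

Request:
play_rows([
  {"grip":0,"linear":[1,3,2],"delta_rot":[0,0,0]},
  {"grip":0,"linear":[3,8,4],"delta_rot":[0,0,0]},
  {"grip":0,"linear":[10,28,5],"delta_rot":[0,0,0]},
  {"grip":0,"linear":[10,28,5],"delta_rot":[0,0,0]},
  {"grip":0,"linear":[10,28,5],"delta_rot":[0,0,0]},
  {"grip":0,"linear":[10,28,5],"delta_rot":[0,0,0]},
  {"grip":0,"linear":[10,28,5],"delta_rot":[0,0,0]},
  {"grip":0,"linear":[10,28,5],"delta_rot":[0,0,0]},
  {"grip":0,"linear":[10,28,5],"delta_rot":[0,0,0]},
  {"grip":0,"linear":[10,28,5],"delta_rot":[0,0,0]},
])

```text
time: 11.7
ee_pos: [0.55, 0.2258, 0.2817]
tcp_rot: [-180.0, 0.0, 90.1]
wrist_force: [-0.5, -0.1, -0.4]
opening: 0.0854
grasp_force: 0.0
```

```bash
cat > d.py <<'E'
from h import *; import sys
p=bot.camera("wrist"); save(p,sys.argv[1])
for t,z in (("lid_handle",.1255),("lid_hinge",.0755)):
    for d in bot.pinpoint(p,t):
        u,v=d["pixel"]; print(t,round(d["conf"],2),np.round([u,v]),np.round(world(p,u,v),3),np.round(world(p,u,v,z),4))
c=p["color"].astype(int); m=(c.max(2)<60).astype(np.uint8); m[240:]=0
for t in cv2.findContours(m,cv2.RETR_EXTERNAL,cv2.CHAIN_APPROX_NONE)[0]:
    if cv2.contourArea(t)>150:
        P=np.array([world(p,a,b,.1255)[:2] for a,b in t[:,0]]); print("dark",cv2.boundingRect(t),cv2.minAreaRect((P*1000).astype(np.float32)))
o=bot.get_obs(); print(o['ee_pos'],o['tcp_rot'],o['q'],o['time'])
E
python3 d.py w5
```

```text
lid_handle 0.9 [267. 238.] [0.561 0.16  0.131] [0.5612 0.1577 0.1255]
lid_hinge 0.68 [163. 211.] [0.403 0.144 0.   ] [0.4287 0.1711 0.0755]
dark (0, 0, 262, 149) ((412.4136657714844, 337.7294921875), (277.3576965332031, 123.3332748413086), 7.531783580780029)
[0.5500018  0.22612034 0.28223962] [ 1.79970305e+02 -7.93565717e-03  9.00801229e+01] [ 2.23507390e+01  1.29559316e+01  2.48366002e+01  1.01850181e+02
 -3.91024947e-03  1.12270617e+02] 11.85
```

View pics/w5.png

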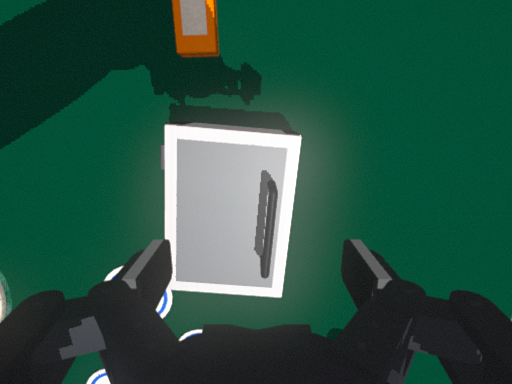

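The handle bar runs from about (273,188) to (266,275), lid corners near (166,125), (300,136), (281,297), (165,290).

```bash
cat > e.py <<'E'
from h import *
p=bot.camera("wrist")
f=lambda u,v,z: world(p,u,v,z)[:2].round(4)
a,b=f(273,188,.1255),f(266,275,.1255); print("bar",a,b,(a+b)/2,np.degrees(np.arctan2(*(a-b)[[0,1]])))
C=[f(*x,.0855) for x in((166,125),(300,136),(281,297),(165,290))]; print("lid",C,np.mean(C,0))
for i,j in((0,3),(1,2)): d=C[i]-C[j]; print("tilt of y edge from +y towards +x",np.degrees(np.arctan2(d[0],d[1])),np.hypot(*d))
for i,j in((1,0),(2,3)): d=C[i]-C[j]; print("tilt of x edge from +x towards +y",np.degrees(np.arctan2(d[1],d[0])),np.hypot(*d))
E
python3 e.py
```

```text
bar [0.5673 0.2163] [0.561  0.1096] [0.56415 0.16295] 3.3790517586041102
lid [array([0.4451, 0.2805]), array([0.6001, 0.2683]), array([0.5836, 0.0503]), array([0.4251, 0.0612])] [0.513475 0.165075]
tilt of y edge from +y towards +x 5.210918257137379 0.2202101042186757
tilt of y edge from +y towards +x 4.328354494613688 0.21862353487216327
tilt of x edge from +x towards +y -4.500453869902488 0.15547938770139272
tilt of x edge from +x towards +y -3.9340206051263835 0.1588743528704366
```

Request:
play_rows([
  {"grip":0,"linear":[0.7,-3,-1],"delta_rot":[0,0,-0.04]},
  {"grip":0,"linear":[1.3,-6.5,-3],"delta_rot":[0,0,-0.079]},
  {"grip":0,"linear":[1.3,-6.5,-6],"delta_rot":[0,0,-0.079]},
  {"grip":0,"linear":[1.3,-6.5,-9],"delta_rot":[0,0,-0.079]},
  {"grip":0,"linear":[1.3,-6.5,-12],"delta_rot":[0,0,-0.079]},
  {"grip":0,"linear":[1.3,-6.5,-14.5],"delta_rot":[0,0,-0.079]},
  {"grip":0,"linear":[1.3,-6.5,-16],"delta_rot":[0,0,-0.079]},
  {"grip":0,"linear":[1.3,-6.5,-17],"delta_rot":[0,0,-0.079]},
  {"grip":0,"linear":[1.3,-6.5,-17.6],"delta_rot":[0,0,-0.079]},
  {"grip":0,"linear":[1.3,-6.5,-17.6],"delta_rot":[0,0,-0.079]},
])

```text
time: 12.9
ee_pos: [0.5631, 0.1623, 0.1058]
tcp_rot: [180.0, -0.0, 85.6]
wrist_force: [-1.1, -1.2, 0.2]
opening: 0.0853
grasp_force: 0.0
```

Request:
play_rows([
  {"grip":80,"linear":[0,0,0],"delta_rot":[0,0,0]},
  {"grip":130,"linear":[0,0,0],"delta_rot":[0,0,0]},
  {"grip":170,"linear":[0,0,0],"delta_rot":[0,0,0]},
  {"grip":200,"linear":[0,0,0],"delta_rot":[0,0,0]},
  {"grip":215,"linear":[0,0,0],"delta_rot":[0,0,0]},
  {"grip":230,"linear":[0,0,0],"delta_rot":[0,0,0]},
  {"grip":255,"linear":[0,0,0],"delta_rot":[0,0,0]},
  {"grip":255,"linear":[0,0,0],"delta_rot":[0,0,0]},
  {"grip":255,"linear":[0,0,0],"delta_rot":[0,0,0]},
], force=50)

```text
time: 13.8
ee_pos: [0.5638, 0.1624, 0.1062]
tcp_rot: [179.9, -0.0, 85.6]
wrist_force: [4.8, -0.2, 1.1]
opening: 0.0079
grasp_force: 48.7
```

```bash
python3 -c "
import numpy as np
a=np.radians(4.4); X=np.array([np.cos(a),-np.sin(a)])
def d(t):
    e=.13*np.cos(t)-.031*np.sin(t)-.13; z=.13*np.sin(t)+.031*(np.cos(t)-1); return np.r_[e*X,z]*100
for s in(0,25):
    for k in range(1,11):
        t=np.radians(s+2.5*k); t0=np.radians(s); print((d(t)-d(t0)).round(2).tolist(),((t-t0)*np.array([-np.sin(a),-np.cos(a)])).round(3).tolist())
"
```

```text
[-0.15, 0.01, 0.56] [-0.003, -0.044]
[-0.32, 0.02, 1.12] [-0.007, -0.087]
[-0.51, 0.04, 1.67] [-0.01, -0.131]
[-0.73, 0.06, 2.21] [-0.013, -0.174]
[-0.98, 0.08, 2.74] [-0.017, -0.218]
[-1.24, 0.1, 3.26] [-0.02, -0.261]
[-1.53, 0.12, 3.77] [-0.023, -0.305]
[-1.84, 0.14, 4.26] [-0.027, -0.348]
[-2.17, 0.17, 4.74] [-0.03, -0.392]
[-2.52, 0.19, 5.2] [-0.033, -0.435]
[-0.37, 0.03, 0.45] [-0.003, -0.044]
[-0.76, 0.06, 0.88] [-0.007, -0.087]
[-1.17, 0.09, 1.3] [-0.01, -0.131]
[-1.6, 0.12, 1.69] [-0.013, -0.174]
[-2.04, 0.16, 2.07] [-0.017, -0.218]
[-2.5, 0.19, 2.43] [-0.02, -0.261]
[-2.97, 0.23, 2.76] [-0.023, -0.305]
[-3.46, 0.27, 3.08] [-0.027, -0.348]
[-3.96, 0.3, 3.38] [-0.03, -0.392]
[-4.48, 0.34, 3.65] [-0.033, -0.435]
```

Request:
play_rows([
  {"grip":255,"linear":[-0.15,0.01,0.56],"delta_rot":[-0.003,-0.044,0]},
  {"grip":255,"linear":[-0.32,0.02,1.12],"delta_rot":[-0.007,-0.087,0]},
  {"grip":255,"linear":[-0.51,0.04,1.67],"delta_rot":[-0.01,-0.131,0]},
  {"grip":255,"linear":[-0.73,0.06,2.21],"delta_rot":[-0.013,-0.174,0]},
  {"grip":255,"linear":[-0.98,0.08,2.74],"delta_rot":[-0.017,-0.218,0]},
  {"grip":255,"linear":[-1.24,0.1,3.26],"delta_rot":[-0.02,-0.261,0]},
  {"grip":255,"linear":[-1.53,0.12,3.77],"delta_rot":[-0.023,-0.305,0]},
  {"grip":255,"linear":[-1.84,0.14,4.26],"delta_rot":[-0.027,-0.348,0]},
  {"grip":255,"linear":[-2.17,0.17,4.74],"delta_rot":[-0.03,-0.392,0]},
  {"grip":255,"linear":[-2.52,0.19,5.2],"delta_rot":[-0.033,-0.435,0]},
])

```text
time: 14.8
ee_pos: [0.5383, 0.1645, 0.1587]
tcp_rot: [154.8, -0.1, 85.6]
wrist_force: [5.6, 1.8, 0.5]
opening: 0.0082
grasp_force: 49.2
```

Request:
play_rows([
  {"grip":255,"linear":[-0.37,0.03,0.45],"delta_rot":[-0.003,-0.044,0]},
  {"grip":255,"linear":[-0.76,0.06,0.88],"delta_rot":[-0.007,-0.087,0]},
  {"grip":255,"linear":[-1.17,0.09,1.3],"delta_rot":[-0.01,-0.131,0]},
  {"grip":255,"linear":[-1.6,0.12,1.69],"delta_rot":[-0.013,-0.174,0]},
  {"grip":255,"linear":[-2.04,0.16,2.07],"delta_rot":[-0.017,-0.218,0]},
  {"grip":255,"linear":[-2.5,0.19,2.43],"delta_rot":[-0.02,-0.261,0]},
  {"grip":255,"linear":[-2.97,0.23,2.76],"delta_rot":[-0.023,-0.305,0]},
  {"grip":255,"linear":[-3.46,0.27,3.08],"delta_rot":[-0.027,-0.348,0]},
  {"grip":255,"linear":[-3.96,0.3,3.38],"delta_rot":[-0.03,-0.392,0]},
  {"grip":255,"linear":[-4.48,0.34,3.65],"delta_rot":[-0.033,-0.435,0]},
])

```text
time: 15.8
ee_pos: [0.493, 0.1682, 0.1952]
tcp_rot: [129.9, -0.1, 85.7]
wrist_force: [3.9, 5.3, 1.2]
opening: 0.0077
grasp_force: 49.2
```

```bash
cat > g.py <<'E'
from h import *
for n in ("scene","top"):
    p=bot.camera(n); save(p,"end_"+n)
    for t in ("lid_hinge","lid_handle","objective"):
        for d in bot.pinpoint(p,t): u,v=d["pixel"]; print(n,t,round(d["conf"],2),np.round([u,v]),np.round(world(p,u,v),3))
    # depth points in the case footprint, case axes at the hinge
    a=np.radians(-4.4); U,V=np.meshgrid(range(512),range(384)); P=np.array([world(p,u,v) for u,v in zip(U.ravel(),V.ravel())])
    q=(P-[.4337,.1711,.0755]); x=q[:,0]*np.cos(a)+q[:,1]*np.sin(a); y=-q[:,0]*np.sin(a)+q[:,1]*np.cos(a); z=q[:,2]
    for lo,hi in((-.105,-.07),(.07,.105)):
        s=(y>lo)&(y<hi)&(x>-.02)&(x<.13)&(z>.02)&(z<.16); print(n,s.sum()); 
        if s.sum()>15: k=np.polyfit(x[s],z[s],1); print("slope deg",np.degrees(np.arctan(k[0])), "at0",k[1], "max z",z[s].max(),"x",x[s].min(),x[s].max())
i=cv2.imread("pics/end_scene.png"); cv2.imwrite("pics/end_c.png",cv2.resize(i[80:300,100:360],None,fx=2.5,fy=2.5))
o=bot.get_obs(); print(o['ee_pos'],o['tcp_rot'],o['wrist_force'],o['time'])
E
python3 g.py
```

```text
scene lid_hinge 0.69 [244. 297.] [ 0.723 -0.126  0.021]
scene lid_hinge 0.61 [271. 160.] [0.496 0.118 0.149]
scene lid_handle 0.83 [279. 133.] [0.477 0.155 0.213]
scene objective 0.5 [194. 225.] [ 0.466 -0.118  0.007]
scene 92
slope deg 53.29874794071874 at0 -0.009216793402461615 max z 0.12973818746174948 x 0.019632607511885815 0.10199820124844082
scene 69
slope deg 53.56884108057638 at0 -0.011899647429528551 max z 0.12969552955397334 x 0.02329927211582063 0.10363971340462001
top lid_hinge 0.85 [200. 220.] [0.398 0.141 0.297]
top lid_handle 0.97 [193. 191.] [0.458 0.157 0.303]
top objective 0.73 [308. 219.] [ 0.435 -0.124  0.051]
top 658
slope deg 49.690789956156834 at0 0.019611947026501302 max z 0.1320468981714712 x 0.00072594068218169 0.0992027194273324
top 663
slope deg 49.68313051455593 at0 0.01826663310350929 max z 0.13151444632467635 x 0.0015709278568886795 0.10008110238808568
[0.49332392 0.16822322 0.19514855] [ 1.29978885e+02 -1.04224239e-01  8.57016854e+01] [5.07231029 4.39615682 2.67777742] 16.2
```

View pics/end_c.png

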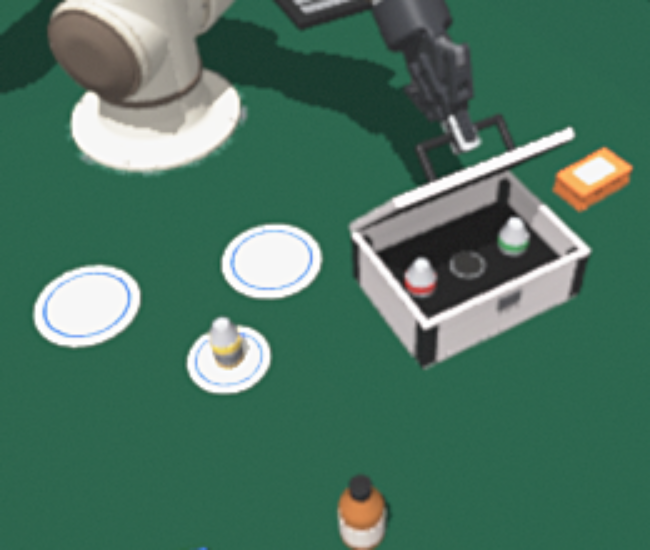

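The lid is open at about 50° (49.7° by top depth), held by the bar. The objective stands upright in the ring, and the bottle and slide box are undisturbed. I'll let it settle, then hand in.

Request:
play_rows([
  {"grip":255,"linear":[0,0,0],"delta_rot":[0,0,0]},
  {"grip":255,"linear":[0,0,0],"delta_rot":[0,0,0]},
  {"grip":255,"linear":[0,0,0],"delta_rot":[0,0,0]},
  {"grip":255,"linear":[0,0,0],"delta_rot":[0,0,0]},
  {"grip":255,"linear":[0,0,0],"delta_rot":[0,0,0]},
])

```text
time: 16.7
ee_pos: [0.4934, 0.1682, 0.1951]
tcp_rot: [130.0, -0.1, 85.7]
wrist_force: [4.0, 4.5, 2.2]
opening: 0.0079
grasp_force: 49.5
```

```bash
python3 -c "
from workcell import bot
print(bot.job_done())"
```

```text
the job is handed in; nothing more can be done
None
```

The job is handed in: the objective stands upright and released inside the smallest pad's blue ring, and the gripper is holding the case lid still at about 50° (49.7° to 53.5° by camera depth); the arm never went near the cleaner, tissues or slide box.

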